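Put the resin jar into the free cell of the covered tray

TASK

Lift the blue dust cover off the storage tray and stand it upright on the free bench beside the tray. Then put the amber resin jar that stands loose on the bench upright into the one empty cell of the tray, leaving the two jars already stored there standing in their cells.

Things in the scene. Friction and masses are not known exactly. Their poses are not given: they have to be found in the camera images.
- jar_center (a point): Loose amber resin jar with black lid, 52 mm across, 54 mm high, straight round sides, 80 to 170 g. It stands alone on the bench, nearer the robot than the tray, to the left or right; a brown mixing cup of like size stands on the other side. The point is the jar's centre, 27 mm above its underside; z is its upright axis.
- tray: White tray, fixed, 78 (x) by 226 mm (y), at first under the cover. Origin: centre of its underside, on the bench; z up. Three cells in a row, 70 by 70 mm inside, centred at y = -74, 0, +74 mm; cell floor 4 mm, ribs' tops 11 mm above the bench. Two cells hold jars, one (it varies) is empty. Jars in neighbouring cells stand 22 mm apart: finger room is along tray x, not between jars.
- cover_handle (a point): Blue loose cover, open below, on the bench over tray and jars, axes as the tray's; 96 (x) by 244 (y) by 70 mm high, 250 g; lift straight up 75 mm to clear the jars. Black bar handle 16 (x) by 92 (y) by 16 mm, 32 mm clear above the cover's top. Point: bar's centre, 110 mm above the cover's lower edge; z up. Free bench for it, long side along y: at x 0.485, y -0.175, to the right of the tray.
- stored_a_center (a point): First amber jar stored in a cell of the tray, same make and size as the loose one; the point is its centre, 27 mm above its underside.
- stored_b_center (a point): Second amber jar stored in a cell of the tray, same make and size as the loose one; the point is its centre, 27 mm above its underside.
Not all that is in view belongs to the job. Leave any turquoise look-alike of the part that bears jar_center alone.

How it is judged:
By the outcome, as a careful person would: the job done as asked, in the order asked, and still so for the second after the job is handed in, with the robot touching nothing.
It also fails if it takes over 51 s, if anything falls off the work surface, if the arm or the gripper's body presses on something with over 40 N, if the wrist force passes 120 N, or if a joint passes its speed limit or range.

ROBOT

A 6-joint arm with a two-finger parallel gripper is mounted at the origin on a cart in front of the work surface, level with it; the furniture and walls round the work are solid. World frame = base frame: x ahead of the robot, y to its left, z up, the work surface at z = 0. Lengths are in mm, angles in degrees, forces in N, time in s.
With the tool pointing down it reaches from about 300 to 850 mm from the base axis. Payload 4.2 kg.
Tool frame: the origin (TCP) lies on the centre line of the jaws, within the pads' length; the fingertips stand 14 mm ahead of it and the grasp point (between the pads) lies 5 mm behind it (env.finger_overhang is the z of the fingertips in the tool frame, in mm); z points along the fingers, y is the line along which they close (so a half turn about z gives the same grasp; the last joint's range is limited). The gripper opens to 91 mm and grips with 3 to 60 N. Pads are 32 mm wide; open, the fingers measure 118 mm over their backs; the gripper's body (76 mm by 178 mm) begins 60 mm behind the grasp point.
Start: joints at [-72.307, 18.312, 89.639, -0, 72.044, -1.146], TCP at [185.675, -544.212, 227.976] pointing down, gripper open.
Joint ranges: [-177.97, 177.97], [-48.28, 115.42], [12.27, 149.76], [-77.06, 257.06], [2.81, 150.46], [-146.56, 146.56]. Speed limits (degrees/s): [147.25, 147.25, 180, 180, 180, 180].

INTERFACE

Orientations are given as [roll, pitch, yaw] about the fixed x, y, z axes, in that order (R = Rz(yaw) Ry(pitch) Rx(roll)).
In Python, from workcell import sensors, viewer, env gives the robot as it stands. The module is installed in compiled form; this text tells all that it offers.
- The arm moves only by the tool step_arm, never from a script. Its argument "plan" is one flat list of numbers, 6 for each row, row after row: the shift along the tool's x, y, z in cm, then the turn, a rotation vector about the tool's x, y, z in rad. In form: [x, y, z, wx, wy, wz, x, y, z, wx, wy, wz, ...]. A call has 1 to 5 rows; each row shifts and turns the commanded pose from where the row before left it, along the tool's axes as they then stand; what a row does not reach is not made up. A row lasts 1/12 s, in which the tool goes at most 41.7 mm and 7.16 degrees, less where a joint would pass 70% of its speed; a pose out of reach is approached as far as the arm can. A call is refused whole if a number of a shift passes 4.17 or a number of a turn 0.125, either way. A call with a gripper value outside its range is refused whole. "hand" is the finger opening in cm, from 0 to 9.12, set as the call begins (left out, the last holds). The fingers move at their own pace and stop on an object; "newtons" is the grip in N (left out, the last holds). Time passes only in rows, so rows that do not move let the fingers close. It gives the time, the measured TCP pose, the force, the opening and the grip force at its end, in the units of the state.
- sensors.state(): the state, without advancing time (a new reading comes with each control period).
- viewer.grab_frame(name): name is "scene" or "top" or "wrist"; returns a dict with "img" (400x640x3 uint8, red, green, blue), "fx", "fy", "cx", "cy" (pixels), "position" and "attitude" of the camera in the world. Camera axes: x right, y down, z forward; pixel columns grow to the right and rows downward; lengths in mm; the calibration is good to about 2 mm. A picture is of the moment at which its call begins. There is no depth.
- env.job_done(): hands the job in; it is judged then, once.
Trained networks look in a picture, given as the dict that the camera call returned (one of the last four; its "shot" number tells which), for a name from the list of things; names that differ only in an ending like _2 or _b are one class to them, and where a whole thing is asked for, a point or a joint stands for the part that bears it (a point fixed in the world has none). Each returns a list of dicts, best first, with "score" (0 to 1); they miss things now and then, are a little off and sometimes report something else, mostly with a low value. They report only what shows in the picture. A call takes as long as a camera call. They do not tell look-alikes from the thing itself.
- viewer.boxes_of(name, picture): "location" ([column, row] in pixels, amid what is visible of it).
- viewer.pinpoint(name, picture): "location" ([column, row] in pixels: a listed point, or the origin of a listed thing).
The state is a dict: "time_s": time; "qpos": joint angles; "qvel": joint speeds; "effort": joint torques, N m; "ee_pos": TCP position; "ee_rot": TCP orientation; "force": force on the tool from outside, world axes, zero at the start; "torque": the same for the moment, N m; "gripper_width": finger opening in mm; "gripper_force": force on a finger pad.
Only numpy, scipy, OpenCV 4.12 (cv2) and the standard library are available. Lean on these libraries where they do the work, as an engineer would, in place of code of your own. Each camera call takes 0.05 s, during which the arm holds its last target. There are 200 camera calls.

## Working session

There is one attempt and no reset: what is moved stays moved. The work goes in short steps, Python scripts to look and compute and a tool call to move; the robot and the scene stay as the last step left them, time stands still between calls to the robot, and variables do not carry over. Pictures are saved under pics/ and viewed, at most 10 in all, crops included, and the job is handed in when it is done.

Besides the shell and the picture viewer there is one more tool, called after ">>>" as name(argument=value, ...) on one line, values as JSON. step_arm: Moves the arm, as the interface text tells. Its arguments: {"type":"object","properties":{"plan":{"type":"array","items":{"type":"number"}},"hand":{"type":"number"},"newtons":{"type":"number"}},"required":["plan"]}

```bash
mkdir -p pics
cat > h.py <<'E'
import numpy as np, cv2
from scipy.spatial.transform import Rotation as R
from workcell import sensors, viewer, env
def cam(n,save=None):
    p=viewer.grab_frame(n)
    if save: cv2.imwrite(f'pics/{save}.png',p['img'][:,:,::-1])
    return p
def rot(p):
    a=np.array(p['attitude'],float)
    return a if a.shape==(3,3) else R.from_euler('xyz',a,degrees=True).as_matrix()
def ray(p,uv):
    d=rot(p)@np.array([(uv[0]-p['cx'])/p['fx'],(uv[1]-p['cy'])/p['fy'],1]); return np.array(p['position'],float),d
def at(p,uv,z):
    o,d=ray(p,uv); return (o+d*(z-o[2])/d[2]).round(1)
def find(p,n,z,f='pinpoint'):
    for r in getattr(viewer,f)(n,p)[:4]:
        print(n,round(r['score'],2),np.round(r['location'],1),at(p,r['location'],z))
E
python3 - <<'E'
from h import *
s=sensors.state(); print(s['ee_pos'],s['ee_rot'],s['time_s'])
a=cam('top','top0');b=cam('scene','scene0')
print(a['position'],a['attitude'],b['position'])
for p in(a,b):
    find(p,'jar_center',27);find(p,'cover_handle',110);find(p,'tray',0)
cv2.imwrite('pics/both0.png',cv2.resize(np.vstack([a['img'],b['img']])[:,:,::-1],(480,600)))
E
```

```text
[ 185.52558542 -543.74755133  227.13593006] [-1.79900280e+02 -2.32999903e-03  1.88361504e+01] 0.0
[ 215.19360176   30.20656816 1414.1454302 ] [-171.8941275    -0.18048786  -89.50471641] [-206.73528193  457.25675904  848.33643608]
jar_center 0.74 [415.2 250.8] [ 268.4 -249.5   27. ]
jar_center 0.59 [375.9 209.6] [ 386.8 -137.4   27. ]
jar_center 0.5 [410.5 215.6] [ 370.1 -237.8   27. ]
cover_handle 0.57 [285.6 168.2] [489.8 121.8 110. ]
jar_center 0.64 [401.9 183.2] [ 361.6 -250.2   27. ]
jar_center 0.59 [368.7 196.9] [ 374. -133.   27.]
cover_handle 0.89 [265.5 187.1] [497.6 125.1 110. ]
```

View pics/both0.png

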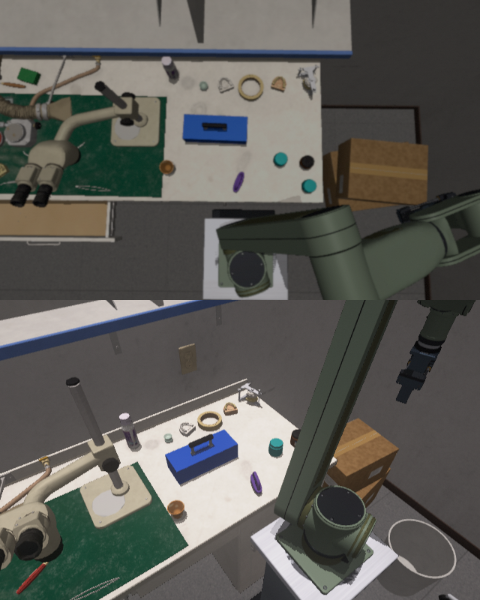

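The top view shows the blue cover at about (286,168). The black-lidded jar is at (410,216), which is world (370,-238). Two turquoise look-alikes sit at (375,213) and (412,248), and the brown cup is at left (223,224).

```bash
cat >> h.py <<'E'
def plan(tgt,yaw,vmax=39,start=None):
    """print rows (cm, rad) from the present pose (tool down) to tgt/yaw"""
    s=sensors.state(); p0=np.array(s['ee_pos'] if start is None else start[:3]); y0=s['ee_rot'][2] if start is None else start[3]
    tilt=R.from_euler('xyz',s['ee_rot'],degrees=True).as_matrix()[:,2]
    d=np.array(tgt,float)-p0; dy=(yaw-y0+180)%360-180
    n=int(max(np.ceil(np.linalg.norm(d)/vmax),np.ceil(abs(dy)/6.8),1)); y=y0; out=[]
    for k in range(n):
        c=R.from_euler('xyz',[180,0,y],degrees=True).as_matrix()
        out.append([*np.round(c.T@d/n/10,2),0,0,round(-np.radians(dy)/n,4)]); y+=dy/n
    print('from',p0.round(1),round(y0,1),'zaxis',tilt.round(3),'rows',n)
    for i in range(0,n,5): print([float(v)+0 if v else 0 for r in out[i:i+5] for v in r])
def blue_yaw(p,save=None):
    h=cv2.cvtColor(p['img'],cv2.COLOR_RGB2HSV); m=cv2.inRange(h,(105,130,40),(125,255,255))
    n,l,st,c=cv2.connectedComponentsWithStats(m); return l,st,c
E
python3 - <<'E'
from h import *
a=cam('top')
l,st,c=blue_yaw(a)
for i in range(1,len(st)):
    if st[i][4]>200:
        r=cv2.minAreaRect(np.argwhere(l==i)[:,::-1].astype(np.float32)); q=cv2.boxPoints(r)
        print(st[i],[at(a,u,70) for u in q])
plan([480,122,235],90)
E
```

```text
[ 244  153   85   39 2752] [array([440.8, 242.8,  70. ]), array([543.3, 241.7,  70. ]), array([5.352e+02, 3.000e-01, 7.000e+01]), array([432.8,   4. ,  70. ])]
from [ 185.7 -544.2  227.9] 18.8 zaxis [-0.  0. -1.] rows 19
[2.6, -2.82, -0.04, 0, 0, -0.0654, 2.78, -2.64, -0.04, 0, 0, -0.0654, 2.94, -2.46, -0.04, 0, 0, -0.0654, 3.1, -2.26, -0.04, 0, 0, -0.0654, 3.24, -2.05, -0.04, 0, 0, -0.0654]
[3.37, -1.83, -0.04, 0, 0, -0.0654, 3.48, -1.61, -0.04, 0, 0, -0.0654, 3.58, -1.38, -0.04, 0, 0, -0.0654, 3.66, -1.14, -0.04, 0, 0, -0.0654, 3.73, -0.9, -0.04, 0, 0, -0.0654]
[3.78, -0.66, -0.04, 0, 0, -0.0654, 3.81, -0.41, -0.04, 0, 0, -0.0654, 3.83, -0.16, -0.04, 0, 0, -0.0654, 3.83, 0.09, -0.04, 0, 0, -0.0654, 3.82, 0.34, -0.04, 0, 0, -0.0654]
[3.79, 0.59, -0.04, 0, 0, -0.0654, 3.74, 0.84, -0.04, 0, 0, -0.0654, 3.68, 1.08, -0.04, 0, 0, -0.0654, 3.6, 1.32, -0.04, 0, 0, -0.0654]
```

>>> step_arm(plan=[2.6, -2.8, 0, 0, 0, -0.065, 2.8, -2.65, 0, 0, 0, -0.065, 2.95, -2.45, 0, 0, 0, -0.065, 3.1, -2.25, 0, 0, 0, -0.065, 3.25, -2.05, 0, 0, 0, -0.065])

```text
time_s: 0.87
ee_pos: [264.1, -367.4, 228.0]
ee_rot: [180.0, -0.0, 37.6]
force: [0.3, 0.1, 0.5]
gripper_width: 90.8
gripper_force: 0.0
```

>>> step_arm(plan=[3.35, -1.85, 0, 0, 0, -0.065, 3.5, -1.6, 0, 0, 0, -0.065, 3.6, -1.4, 0, 0, 0, -0.065, 3.65, -1.15, 0, 0, 0, -0.065, 3.75, -0.9, 0, 0, 0, -0.065])

```text
time_s: 1.28
ee_pos: [342.1, -191.6, 228.3]
ee_rot: [179.9, -0.0, 56.2]
force: [0.8, -0.0, -0.2]
gripper_width: 90.9
gripper_force: 0.0
```

>>> step_arm(plan=[3.8, -0.65, 0, 0, 0, -0.065, 3.8, -0.4, 0, 0, 0, -0.065, 3.85, -0.15, 0, 0, 0, -0.065, 3.85, 0.1, 0, 0, 0, -0.065, 3.8, 0.35, 0, 0, 0, -0.065])

```text
time_s: 1.7
ee_pos: [421.0, -16.3, 228.3]
ee_rot: [179.9, -0.0, 74.9]
force: [0.7, -0.4, 0.7]
gripper_width: 91.1
gripper_force: 0.0
```

>>> step_arm(plan=[3.8, 0.6, 0, 0, 0, -0.065, 3.75, 0.85, 0, 0, 0, -0.065, 3.7, 1.1, 0, 0, 0, -0.065, 3.6, 1.3, 0, 0, 0, -0.065, 0, 0, 0, 0, 0, 0])

```text
time_s: 2.12
ee_pos: [486.4, 127.4, 227.8]
ee_rot: [179.8, -0.2, 90.0]
force: [0.4, -0.2, -0.2]
gripper_width: 91.0
gripper_force: 0.0
```

Run:
```python
from h import *
w=cam('wrist','w1'); s=sensors.state(); print(s['ee_pos'],s['ee_rot'],s['time_s'],s['force'],w['position'])
find(w,'cover_handle',110)
g=cam('top','top1'); find(g,'cover_handle',110); find(g,'jar_center',27)
m=cv2.inRange(cv2.cvtColor(w['img'],cv2.COLOR_RGB2HSV),(105,130,40),(125,255,255))
n,l,st,c=cv2.connectedComponentsWithStats(m); i=1+st[1:,4].argmax(); print(st[i])
q=cv2.boxPoints(cv2.minAreaRect(np.argwhere(l==i)[:,::-1].astype(np.float32))); print([at(w,u,70) for u in q])
```

```text
[484.75889273 124.65729003 227.61562178] [ 1.79982403e+02 -1.95216775e-02  8.98546253e+01] 2.1667 [-0.3949749  -0.63692    -0.14890909] [486.43483471 195.04618007 384.49120419]
cover_handle 0.86 [327.1 206.5] [497.  123.6 110. ]
cover_handle 0.82 [285.  165.7] [496.8 123.6 110. ]
jar_center 0.82 [414.7 249.4] [ 272.4 -248.2   27. ]
jar_center 0.72 [407.7 216.1] [ 368.6 -229.7   27. ]
jar_center 0.7 [375.4 209.4] [ 387.4 -135.9   27. ]
[  271    60   110   199 18113]
[array([449.1, 243.8,  70. ]), array([543.2, 243.9,  70. ]), array([551.5,  60.4,  70. ]), array([443.5,  60.6,  70. ])]
```

View pics/w1.png

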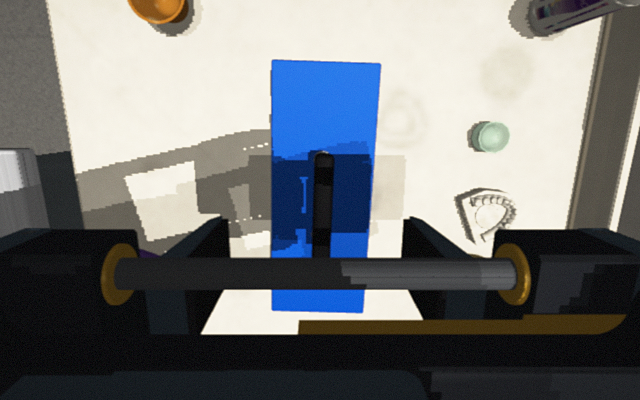

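The wrist view shows the cover's top with corners near (272,61), (380,64), (363,313) and (272,312). The handle runs from (323,152) down to (322,257). The brown cup is at top left and the area around the cover is clear.

Run:
```python
from h import *
w=cam('wrist')
for u in [(272,61),(380,64),(363,312),(272,311)]: print(at(w,u,70))
m=cv2.inRange(w['img'],(0,0,0),(40,40,60))
for r in range(160,250,15):
    row=w['img'][r,280:370].astype(int); k=np.where(row[:,2]<70)[0]+280
    if len(k): print(r,k.min(),k.max(),at(w,(k.mean(),r),118))
```

```text
[447.2 236.2  70. ]
[540.4 233.   70. ]
[532.   -7.1  70. ]
[437.9  -5.3  70. ]
160 318 338 [493.9 156.3 118. ]
175 317 337 [493.1 144.5 118. ]
190 317 337 [493.1 132.3 118. ]
205 316 336 [492.3 120.  118. ]
220 316 336 [492.3 107.3 118. ]
235 315 334 [491.   94.4 118. ]
```

Run:
```python
from h import *
plan([491.5,115,104],87.8,vmax=25)
```

```text
from [483.2 120.8 228. ] 89.5 zaxis [-0. -0. -1.] rows 5
[-0.11, 0.17, 2.48, 0, 0, 0.0059, -0.11, 0.17, 2.48, 0, 0, 0.0059, -0.11, 0.17, 2.48, 0, 0, 0.0059, -0.11, 0.17, 2.48, 0, 0, 0.0059, -0.11, 0.17, 2.48, 0, 0, 0.0059]
```

>>> step_arm(plan=[-0.1, 0.2, 2.5, 0, 0, 0.006, -0.1, 0.2, 2.5, 0, 0, 0.006, -0.1, 0.15, 2.5, 0, 0, 0.006, -0.1, 0.15, 2.5, 0, 0, 0.006, -0.1, 0.15, 2.4, 0, 0, 0.006])

```text
time_s: 2.83
ee_pos: [491.9, 115.4, 103.2]
ee_rot: [180.0, 0.0, 87.7]
force: [-0.2, -0.2, 0.7]
gripper_width: 91.6
gripper_force: 0.0
```

>>> step_arm(plan=[0, 0, 0, 0, 0, 0, 0, 0, 0, 0, 0, 0])

```text
time_s: 3.0
ee_pos: [491.4, 115.7, 103.7]
ee_rot: [-179.9, 0.0, 87.8]
force: [0.1, 0.3, -0.1]
gripper_width: 91.2
gripper_force: 0.0
```

>>> step_arm(plan=[0, 0, 0, 0, 0, 0, 0, 0, 0, 0, 0, 0, 0, 0, 0, 0, 0, 0, 0, 0, 0, 0, 0, 0, 0, 0, 0, 0, 0, 0], hand=1, newtons=40)

```text
time_s: 3.42
ee_pos: [492.5, 116.9, 104.7]
ee_rot: [179.9, -0.0, 87.9]
force: [0.1, -0.1, -0.1]
gripper_width: 61.2
gripper_force: 0.0
```

>>> step_arm(plan=[0, 0, 0, 0, 0, 0, 0, 0, 0, 0, 0, 0, 0, 0, 0, 0, 0, 0, 0, 0, 0, 0, 0, 0, 0, 0, 0, 0, 0, 0])

```text
time_s: 3.83
ee_pos: [492.1, 116.8, 103.9]
ee_rot: [-180.0, 0.0, 87.9]
force: [0.4, -0.3, 0.6]
gripper_width: 27.4
gripper_force: 0.0
```

>>> step_arm(plan=[0, 0, 0, 0, 0, 0, 0, 0, 0, 0, 0, 0, 0, 0, 0, 0, 0, 0, 0, 0, 0, 0, 0, 0, 0, 0, 0, 0, 0, 0])

```text
time_s: 4.25
ee_pos: [492.2, 116.8, 103.9]
ee_rot: [-180.0, 0.0, 87.9]
force: [0.2, -0.0, 0.1]
gripper_width: 15.4
gripper_force: 40.0
```

>>> step_arm(plan=[0, 0, -0.5, 0, 0, 0, 0, 0, -1, 0, 0, 0, 0, 0, -1.5, 0, 0, 0, 0, 0, -2, 0, 0, 0, 0, 0, -2, 0, 0, 0])

```text
time_s: 4.67
ee_pos: [491.7, 116.7, 175.0]
ee_rot: [-179.9, 0.0, 87.9]
force: [0.2, -0.2, -1.8]
gripper_width: 15.8
gripper_force: 40.0
```

>>> step_arm(plan=[0, 0, -1.5, 0, 0, 0, 0, 0, -1.5, 0, 0, 0, 0, 0, -1, 0, 0, 0, 0, 0, -0.5, 0, 0, 0, 0, 0, 0, 0, 0, 0])

```text
time_s: 5.08
ee_pos: [492.6, 116.9, 220.2]
ee_rot: [179.9, -0.0, 87.9]
force: [0.5, -1.0, -2.1]
gripper_width: 15.7
gripper_force: 40.0
```

Run:
```python
from h import *
s=sensors.state(); print(s['gripper_width'],s['force'],s['torque'])
p=cam('scene','s2')
plan([487,-180,215],90,vmax=28)
```

```text
15.659615257543967 [ 0.51170214 -0.97542325 -2.1140678 ] [-0.02964887 -0.15623686 -0.02491376]
from [492.1 116.8 219.1] 87.9 zaxis [ 0. -0. -1.] rows 11
[-2.7, 0.05, 0.04, 0, 0, -0.0034, -2.7, 0.04, 0.04, 0, 0, -0.0034, -2.7, 0.04, 0.04, 0, 0, -0.0034, -2.7, 0.03, 0.04, 0, 0, -0.0034, -2.7, 0.02, 0.04, 0, 0, -0.0034]
[-2.7, 0.01, 0.04, 0, 0, -0.0034, -2.7, 0, 0.04, 0, 0, -0.0034, -2.7, -0.01, 0.04, 0, 0, -0.0034, -2.7, -0.02, 0.04, 0, 0, -0.0034, -2.7, -0.03, 0.04, 0, 0, -0.0034]
[-2.7, -0.04, 0.04, 0, 0, -0.0034]
```

View pics/s2.png

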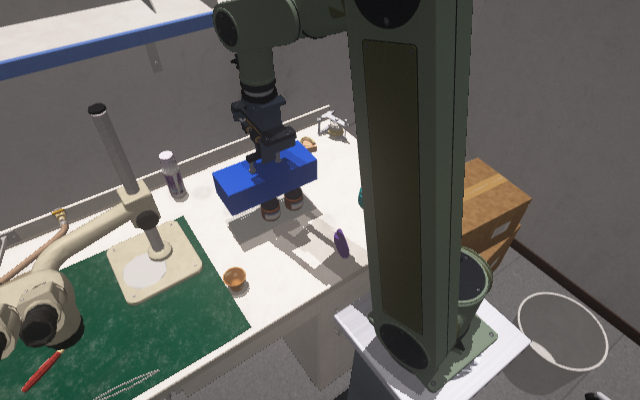

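The cover is clear of the jars, and two are visible beneath it near (270,208) and (293,198). It hangs level, so I'm carrying it to the free bench.

>>> step_arm(plan=[-1.2, 0, 0, 0, 0, -0.003, -2.2, 0, 0, 0, 0, -0.003, -2.7, 0, 0, 0, 0, -0.003, -2.7, 0, 0, 0, 0, -0.003, -2.7, 0, 0, 0, 0, -0.003])

```text
time_s: 5.55
ee_pos: [487.8, 0.9, 217.7]
ee_rot: [-179.8, 0.0, 88.8]
force: [0.7, -0.5, -2.7]
gripper_width: 15.5
gripper_force: 40.0
```

>>> step_arm(plan=[-2.7, 0, 0, 0, 0, -0.003, -2.7, 0, 0, 0, 0, -0.003, -2.7, 0, 0, 0, 0, -0.003, -2.7, 0, 0, 0, 0, -0.003, -2.7, 0, 0, 0, 0, -0.003])

```text
time_s: 5.97
ee_pos: [485.6, -134.3, 217.7]
ee_rot: [-179.9, -0.0, 89.6]
force: [0.5, 0.6, -2.7]
gripper_width: 15.8
gripper_force: 40.0
```

>>> step_arm(plan=[-2.4, 0, 0, 0, 0, -0.003, -1.5, 0, 0, 0, 0, -0.003, -0.8, 0, 0, 0, 0, 0, 0, 0, 0, 0, 0, 0, 0, 0, 0, 0, 0, 0])

```text
time_s: 6.38
ee_pos: [485.9, -179.6, 218.2]
ee_rot: [-179.9, -0.1, 89.9]
force: [0.8, 0.7, -2.9]
gripper_width: 15.6
gripper_force: 40.0
```

Run:
```python
from h import *
a=cam('top','t3')
cv2.imwrite('pics/t3c.png',cv2.resize(a['img'][100:290,180:460,::-1],None,fx=2.5,fy=2.5))
find(a,'stored_a_center',27); find(a,'tray',0)
p=cam('scene'); find(p,'stored_a_center',27); find(p,'tray',0)
plan([486,-178,105],90,vmax=20)
```

```text
stored_a_center 0.78 [287.3 169.3] [504.  122.6  27. ]
tray 0.83 [290.7 173.1] [498.1 114.    0. ]
stored_a_center 0.7 [268.2 208.6] [498.  124.6  27. ]
stored_a_center 0.32 [360.1 115.3] [ 704.9 -372.4   27. ]
tray 0.94 [267.4 217. ] [494.6 131.7   0. ]
from [ 486.3 -179.3  219. ] 90.0 zaxis [ 0.  0. -1.] rows 6
[0.02, -0.01, 1.9, 0, 0, 0, 0.02, -0.01, 1.9, 0, 0, 0, 0.02, -0.01, 1.9, 0, 0, 0, 0.02, -0.01, 1.9, 0, 0, 0, 0.02, -0.01, 1.9, 0, 0, 0]
[0.02, -0.01, 1.9, 0, 0, 0]
```

View pics/t3c.png

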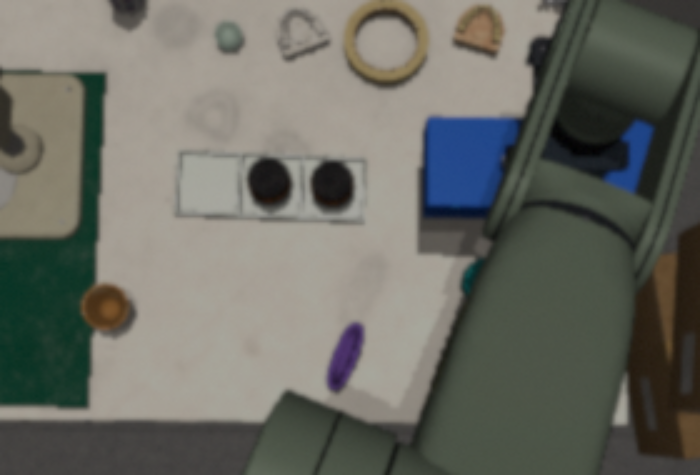

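The tray is uncovered. Its left (+y) cell, at crop (210,184), is empty, and jars stand in the centre and right cells. I'm lowering the cover.

>>> step_arm(plan=[0, 0, 2, 0, 0, 0, 0, 0, 2.5, 0, 0, 0, 0, 0, 2.5, 0, 0, 0, 0, 0, 2, 0, 0, 0, 0, 0, 1.2, 0, 0, 0])

```text
time_s: 7.1
ee_pos: [485.1, -179.2, 114.8]
ee_rot: [-179.8, -0.1, 90.0]
force: [-0.1, 0.1, -2.5]
gripper_width: 15.7
gripper_force: 40.0
```

>>> step_arm(plan=[0, 0, 0.5, 0, 0, 0, 0, 0, 0.4, 0, 0, 0, 0, 0, 0.3, 0, 0, 0, 0, 0, 0.1, 0, 0, 0, 0, 0, 0, 0, 0, 0])

```text
time_s: 7.52
ee_pos: [486.7, -180.2, 104.5]
ee_rot: [179.9, 0.0, 89.9]
force: [-0.2, -0.6, -1.6]
gripper_width: 15.8
gripper_force: 40.0
```

Run:
```python
from h import *
s=sensors.state(); print(s['ee_pos'],s['force'],s['torque'])
a=cam('top')
for q in [(178,152),(177,215),(367,159),(364,222)]: print(at(a,(180+q[0]/2.5,100+q[1]/2.5),11))
```

```text
[ 486.71751232 -180.22762129  104.51630497] [-0.15607961 -0.62428414 -1.63265469] [ 0.00313396 -0.04376321  0.00305589]
[532.2 231.9  11. ]
[455.9 230.9  11. ]
[525.7   6.1  11. ]
[449.5   9.2  11. ]
```

>>> step_arm(plan=[0, 0, 0.1, 0, 0, 0, 0, 0, 0, 0, 0, 0])

```text
time_s: 7.73
ee_pos: [487.0, -180.4, 103.9]
ee_rot: [179.9, 0.0, 89.9]
force: [0.9, 0.0, 0.5]
gripper_width: 15.6
gripper_force: 40.0
```

>>> step_arm(plan=[0, 0, 0, 0, 0, 0, 0, 0, 0, 0, 0, 0, 0, 0, 0, 0, 0, 0, 0, 0, 0, 0, 0, 0, 0, 0, 0, 0, 0, 0], hand=7)

```text
time_s: 8.15
ee_pos: [486.3, -180.2, 103.0]
ee_rot: [180.0, 0.0, 89.9]
force: [0.2, 0.1, -1.0]
gripper_width: 46.3
gripper_force: 0.0
```

>>> step_arm(plan=[0, 0, -1.5, 0, 0, 0, 0, 0, -2.5, 0, 0, 0, 0, 0, -3, 0, 0, 0, 0, 0, -3, 0, 0, 0, 0, 0, -3, 0, 0, 0])

```text
time_s: 8.57
ee_pos: [486.0, -180.0, 234.2]
ee_rot: [-180.0, -0.0, 89.9]
force: [0.5, 0.1, 0.5]
gripper_width: 70.0
gripper_force: 0.0
```

Run:
```python
from h import *
s=sensors.state(); print(s['ee_pos'],s['force'],s['gripper_width'])
plan([330,-238,220],0)
```

```text
[ 485.99230017 -179.99970914  234.21159498] [0.48289928 0.11918844 0.47691919] 69.98506911034377
from [ 486.  -180.   234.2] 89.9 zaxis [-0.  0. -1.] rows 14
[-0.42, -1.11, 0.1, 0, 0, 0.1121, -0.54, -1.06, 0.1, 0, 0, 0.1121, -0.65, -0.99, 0.1, 0, 0, 0.1121, -0.76, -0.91, 0.1, 0, 0, 0.1121, -0.86, -0.82, 0.1, 0, 0, 0.1121]
[-0.94, -0.72, 0.1, 0, 0, 0.1121, -1.02, -0.61, 0.1, 0, 0, 0.1121, -1.08, -0.49, 0.1, 0, 0, 0.1121, -1.13, -0.37, 0.1, 0, 0, 0.1121, -1.16, -0.24, 0.1, 0, 0, 0.1121]
[-1.18, -0.11, 0.1, 0, 0, 0.1121, -1.19, 0.02, 0.1, 0, 0, 0.1121, -1.18, 0.16, 0.1, 0, 0, 0.1121, -1.15, 0.29, 0.1, 0, 0, 0.1121]
```

>>> step_arm(plan=[-0.4, -1, 0, 0, 0, 0.112, -0.5, -1, 0, 0, 0, 0.112, -0.6, -0.9, 0, 0, 0, 0.112, -0.7, -0.85, 0, 0, 0, 0.112, -0.8, -0.8, 0, 0, 0, 0.112], hand=9)

```text
time_s: 8.98
ee_pos: [434.1, -199.4, 233.0]
ee_rot: [180.0, 0.0, 57.5]
force: [-0.1, 0.2, 0.1]
gripper_width: 89.4
gripper_force: 0.0
```

>>> step_arm(plan=[-0.9, -0.7, 0, 0, 0, 0.112, -1, -0.6, 0, 0, 0, 0.112, -1, -0.5, 0, 0, 0, 0.112, -1.05, -0.4, 0, 0, 0, 0.112, -1.1, -0.25, 0, 0, 0, 0.112])

```text
time_s: 9.4
ee_pos: [380.4, -218.1, 232.9]
ee_rot: [-180.0, 0.0, 25.5]
force: [-0.4, -0.4, -1.1]
gripper_width: 90.1
gripper_force: 0.0
```

>>> step_arm(plan=[-1.1, -0.1, 0, 0, 0, 0.112, -1.1, 0, 0, 0, 0, 0.112, -1.1, 0.15, 0, 0, 0, 0.112, -1.1, 0.3, 0, 0, 0, 0.112, 0, 0, 0, 0, 0, 0])

```text
time_s: 9.82
ee_pos: [337.9, -233.9, 232.9]
ee_rot: [180.0, 0.1, -0.1]
force: [-0.3, -0.2, 0.5]
gripper_width: 89.9
gripper_force: 0.0
```

Run:
```python
from h import *
w=cam('wrist','w4'); s=sensors.state(); print(s['ee_pos'],s['ee_rot'],s['time_s'])
find(w,'jar_center',27); find(w,'jar_center',27,'boxes_of')
```

```text
[ 338.89344938 -233.76121361  233.02910985] [ 1.79996302e+02 -1.34667212e-02  1.52006811e-01] 9.8667
jar_center 0.96 [313.5 154.2] [ 367.4 -231.4   27. ]
jar_center 0.77 [221.9 145.3] [ 376.8 -135.    27. ]
jar_center 0.62 [319.3 236.2] [ 275.5 -237.7   27. ]
jar_center 0.86 [313.6 154. ] [ 367.6 -231.5   27. ]
jar_center 0.82 [319.6 237. ] [ 274.6 -238.1   27. ]
jar_center 0.81 [214.5 143. ] [ 379.2 -127.4   27. ]
```

View pics/w4.png

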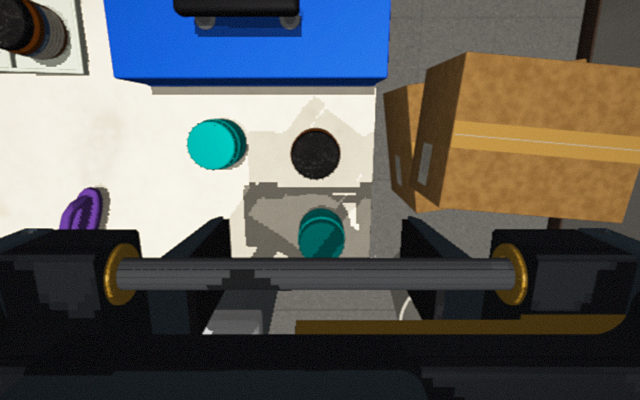

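The black-lidded jar is at (315,153), with turquoise jars at (216,144) and (321,233). The cover stands upright at the top of the picture.

Run:
```python
from h import *
w=cam('wrist')
m=cv2.inRange(w['img'],(0,0,0),(75,65,60)); m[:120]=0; m[182:]=0; m[:,:285]=0; m[:,345:]=0
c=cv2.minEnclosingCircle(np.argwhere(m)[:,::-1].astype(np.float32)); print(c,at(w,c[0],54),at(w,np.argwhere(m).mean(0)[::-1],54))
for u in [(388,78),(113,78)]: print(at(w,u,70))
plan([368,-232,120],0)
plan([368,-232,31],0,vmax=25,start=[368,-232,120,0])
```

```text
((315.17254638671875, 155.53521728515625), 25.005714416503906) [ 371.1 -232.8   54. ] [ 370.8 -233.1   54. ]
[ 441.7 -297.1   70. ]
[440.7 -53.2  70. ]
from [ 339.9 -233.6  233. ] 0.2 zaxis [ 0.001 -0.    -1.   ] rows 3
[0.94, -0.05, 3.77, 0, 0, 0.0013, 0.94, -0.05, 3.77, 0, 0, 0.0013, 0.94, -0.05, 3.77, 0, 0, 0.0013]
from [ 368 -232  120] 0 zaxis [ 0.001 -0.    -1.   ] rows 4
[0, 0, 2.22, 0, 0, 0, 0, 0, 2.22, 0, 0, 0, 0, 0, 2.22, 0, 0, 0, 0, 0, 2.22, 0, 0, 0]
```

>>> step_arm(plan=[0.8, 0, 3, 0, 0, 0, 0.8, 0, 3.5, 0, 0, 0, 0.8, 0, 3.5, 0, 0, 0, 0.6, -0.1, 3, 0, 0, 0, 0, 0, 2.5, 0, 0, 0])

```text
time_s: 10.43
ee_pos: [370.5, -232.1, 75.9]
ee_rot: [-180.0, 0.0, 0.3]
force: [0.6, 0.1, 0.2]
gripper_width: 90.3
gripper_force: 0.0
```

>>> step_arm(plan=[0, 0, 2, 0, 0, 0, 0, 0, 1.5, 0, 0, 0, 0, 0, 0.8, 0, 0, 0, 0, 0, 0.4, 0, 0, 0, 0, 0, 0, 0, 0, 0])

```text
time_s: 10.85
ee_pos: [369.6, -232.5, 30.5]
ee_rot: [-180.0, 0.0, 0.2]
force: [-0.8, 0.2, 0.1]
gripper_width: 89.9
gripper_force: 0.0
```

>>> step_arm(plan=[0, 0, 0, 0, 0, 0, 0, 0, 0, 0, 0, 0, 0, 0, 0, 0, 0, 0, 0, 0, 0, 0, 0, 0, 0, 0, 0, 0, 0, 0], hand=4.5, newtons=25)

```text
time_s: 11.27
ee_pos: [369.6, -232.9, 31.5]
ee_rot: [180.0, -0.1, 0.1]
force: [-0.4, 0.1, -0.2]
gripper_width: 59.6
gripper_force: 0.0
```

>>> step_arm(plan=[0, 0, 0, 0, 0, 0, 0, 0, 0, 0, 0, 0, 0, 0, 0, 0, 0, 0, 0, 0, 0, 0, 0, 0, 0, 0, 0, 0, 0, 0])

```text
time_s: 11.68
ee_pos: [369.5, -232.8, 31.2]
ee_rot: [180.0, -0.0, 0.1]
force: [0.1, -0.4, 5.5]
gripper_width: 51.0
gripper_force: 25.0
```

>>> step_arm(plan=[0, 0, -0.5, 0, 0, 0, 0, 0, -1.5, 0, 0, 0, 0, 0, -3, 0, 0, 0, 0, 0, -4, 0, 0, 0, 0, 0, -4, 0, 0, 0])

```text
time_s: 12.1
ee_pos: [368.2, -231.8, 161.6]
ee_rot: [-179.9, 0.2, 0.1]
force: [1.7, -1.1, -1.7]
gripper_width: 50.8
gripper_force: 25.0
```

>>> step_arm(plan=[0, 0, -3, 0, 0, 0, 0, 0, -1.5, 0, 0, 0, 0, 0, 0, 0, 0, 0])

```text
time_s: 12.35
ee_pos: [371.0, -233.7, 209.5]
ee_rot: [179.8, -0.4, 0.1]
force: [0.7, 0.2, -1.4]
gripper_width: 50.7
gripper_force: 25.0
```

Run:
```python
from h import *
s=sensors.state(); print(s['gripper_width'],s['force'])
plan([490,125,207],88,vmax=29)
```

```text
50.733109180090075 [ 0.72344855  0.24191563 -1.44414939]
from [ 371.  -233.7  209.5] 0.1 zaxis [ 0.007 -0.004 -1.   ] rows 14
[0.85, -2.56, 0.02, 0, 0, -0.1096, 1.13, -2.45, 0.02, 0, 0, -0.1096, 1.39, -2.31, 0.02, 0, 0, -0.1096, 1.64, -2.15, 0.02, 0, 0, -0.1096, 1.86, -1.96, 0.02, 0, 0, -0.1096]
[2.06, -1.74, 0.02, 0, 0, -0.1096, 2.24, -1.5, 0.02, 0, 0, -0.1096, 2.39, -1.25, 0.02, 0, 0, -0.1096, 2.51, -0.98, 0.02, 0, 0, -0.1096, 2.61, -0.7, 0.02, 0, 0, -0.1096]
[2.67, -0.41, 0.02, 0, 0, -0.1096, 2.7, -0.12, 0.02, 0, 0, -0.1096, 2.69, 0.18, 0.02, 0, 0, -0.1096, 2.66, 0.47, 0.02, 0, 0, -0.1096]
```

>>> step_arm(plan=[0.85, -2.55, 0, 0, 0, -0.11, 1.15, -2.45, 0, 0, 0, -0.11, 1.4, -2.3, 0, 0, 0, -0.11, 1.65, -2.15, 0, 0, 0, -0.11, 1.85, -1.95, 0, 0, 0, -0.11])

```text
time_s: 12.77
ee_pos: [411.1, -103.2, 204.0]
ee_rot: [-179.8, 0.1, 31.9]
force: [0.0, -0.8, -1.4]
gripper_width: 50.9
gripper_force: 25.0
```

>>> step_arm(plan=[2.05, -1.75, 0, 0, 0, -0.11, 2.25, -1.5, 0, 0, 0, -0.11, 2.4, -1.25, 0, 0, 0, -0.11, 2.5, -1, 0, 0, 0, -0.11, 2.6, -0.7, 0, 0, 0, -0.11])

```text
time_s: 13.18
ee_pos: [452.8, 24.9, 203.9]
ee_rot: [-179.8, 0.1, 63.5]
force: [0.4, 0.4, -1.5]
gripper_width: 50.6
gripper_force: 25.0
```

>>> step_arm(plan=[2.65, -0.4, 0, 0, 0, -0.11, 2.7, -0.1, 0, 0, 0, -0.11, 2.7, 0.2, 0, 0, 0, -0.11, 2, 0.35, 0, 0, 0, -0.106, 0.7, 0, 0, 0, 0, 0])

```text
time_s: 13.6
ee_pos: [485.9, 128.9, 203.7]
ee_rot: [-179.8, -0.0, 88.4]
force: [0.8, 0.3, -1.0]
gripper_width: 50.6
gripper_force: 25.0
```

>>> step_arm(plan=[0, 0, 0, 0, 0, 0])

```text
time_s: 13.68
ee_pos: [485.0, 127.6, 204.0]
ee_rot: [-179.8, 0.1, 88.1]
force: [-0.5, -0.5, -1.7]
gripper_width: 50.4
gripper_force: 25.0
```

Run:
```python
from h import *
w=cam('wrist','w5'); s=sensors.state(); print(s['ee_pos'],s['ee_rot'],s['time_s'],s['gripper_width'])
find(w,'tray',0); find(w,'stored_a_center',27)
```

```text
[484.79936072 126.50180439 204.24758537] [-1.79793945e+02  9.29026025e-02  8.80888136e+01] 13.7333 50.54465888394832
stored_a_center 0.69 [322.8 193.3] [492.2 121.2  27. ]
```

View pics/w5.png

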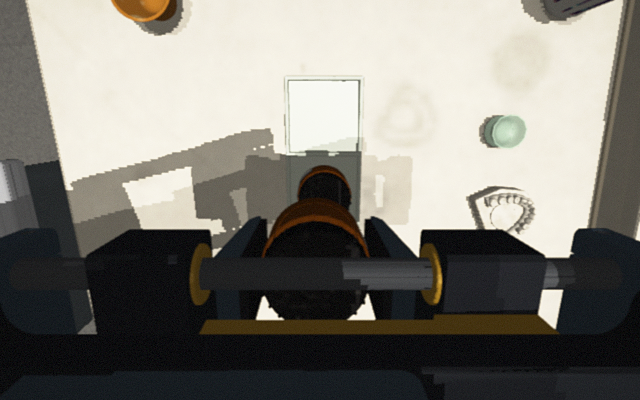

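The empty cell is clear. Its inner corners are near (288,81), (359,81), (359,151) and (287,151), and the centre jar stands at (323,190). The held jar is upright in the jaws.

Run:
```python
from h import *
w=cam('wrist')
for u in [(288,80.5),(359.5,81),(359.5,151.5),(287,151.5)]: print(at(w,u,7),at(w,u,11),at(w,u,4))
g=cv2.cvtColor(w['img'],cv2.COLOR_RGB2GRAY)
print(g[110,278:294],g[110,352:368]); print(g[68:88,320],g[145:160,320])
a=cam('top'); find(a,'tray',0); find(a,'stored_a_center',27)
```

```text
[461.8 229.3   7. ] [462.1 228.9  11. ] [461.6 229.6   4. ]
[532.2 226.4   7. ] [531.7 226.   11. ] [532.6 226.7   4. ]
[532.  157.3   7. ] [531.5 157.7  11. ] [532.4 157.    4. ]
[457.  159.8   7. ] [457.4 160.2  11. ] [456.8 159.6   4. ]
[240 242 243 243 243 235 216 231 238 214 199 245 248 247 246 246] [248 247 248 250 242 162 136 215 242 233 222 238 241 239 239 239]
[241 242 243 244 237 206 229 241 219 181 202 247 249 248 247 248 248 248
 247 247] [225 227 230 221 169 103  95  91  89  98  98 103  98 100  98]
tray 0.85 [289.3 173.3] [497.4 118.2   0. ]
```

Run:
```python
from h import *
plan([495,193,110],88,vmax=24)
```

```text
from [485.8 125.7 206. ] 88.0 zaxis [ 0. -0. -1.] rows 5
[1.35, 0.14, 1.92, 0, 0, 0, 1.35, 0.14, 1.92, 0, 0, 0, 1.35, 0.14, 1.92, 0, 0, 0, 1.35, 0.14, 1.92, 0, 0, 0, 1.35, 0.14, 1.92, 0, 0, 0]
```

>>> step_arm(plan=[1.3, 0.15, 1, 0, 0, 0, 1.8, 0.15, 1.8, 0, 0, 0, 1.8, 0.15, 2.2, 0, 0, 0, 1.2, 0.15, 2.2, 0, 0, 0, 0.65, 0.1, 2, 0, 0, 0])

```text
time_s: 14.45
ee_pos: [495.1, 195.5, 112.3]
ee_rot: [180.0, -0.0, 88.1]
force: [0.3, 0.1, -0.3]
gripper_width: 50.7
gripper_force: 25.0
```

>>> step_arm(plan=[0, 0, 1.2, 0, 0, 0, 0, 0, 0.8, 0, 0, 0, 0, 0, 0.3, 0, 0, 0, 0, 0, 0, 0, 0, 0])

```text
time_s: 14.78
ee_pos: [494.9, 193.8, 90.3]
ee_rot: [-179.9, 0.0, 88.1]
force: [0.3, 0.1, -1.1]
gripper_width: 50.9
gripper_force: 25.0
```

Run:
```python
from h import *
plan([495,193,36],88,vmax=15)
a=cam('scene','s6'); cv2.imwrite('pics/s6c.png',cv2.resize(a['img'][130:270,170:350,::-1],None,fx=4,fy=4))
```

```text
from [494.9 193.8  90.3] 88.1 zaxis [-0.001 -0.    -1.   ] rows 4
[-0.02, 0, 1.36, 0, 0, 0.0004, -0.02, 0, 1.36, 0, 0, 0.0004, -0.02, 0, 1.36, 0, 0, 0.0004, -0.02, 0, 1.36, 0, 0, 0.0004]
```

View pics/s6c.png

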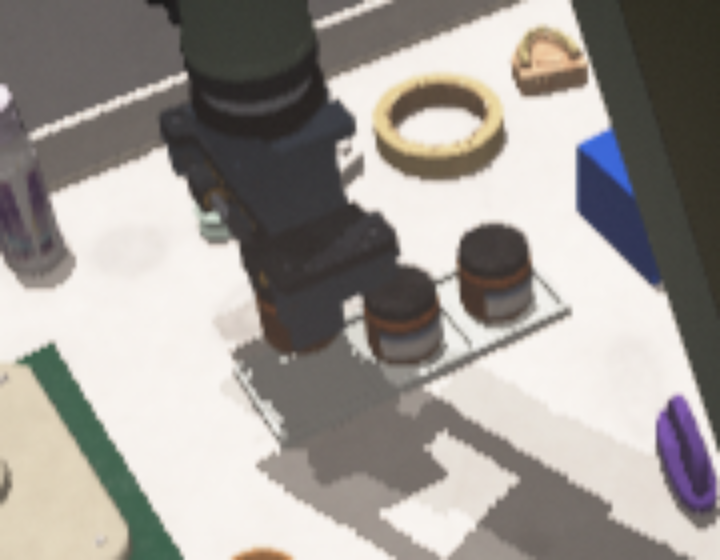

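The held jar hangs above the empty left cell at crop (300,340), and the two stored jars are upright. I'm lowering it into the cell.

>>> step_arm(plan=[0, 0, 1.3, 0, 0, 0, 0, 0, 1.5, 0, 0, 0, 0, 0, 1.2, 0, 0, 0, 0, 0, 0.7, 0, 0, 0, 0, 0, 0.4, 0, 0, 0])

```text
time_s: 15.25
ee_pos: [495.4, 193.7, 39.9]
ee_rot: [180.0, -0.0, 88.1]
force: [-0.7, -0.3, -1.7]
gripper_width: 50.7
gripper_force: 25.0
```

>>> step_arm(plan=[0, 0, 0.2, 0, 0, 0, 0, 0, 0.1, 0, 0, 0, 0, 0, 0, 0, 0, 0])

```text
time_s: 15.5
ee_pos: [495.6, 193.9, 37.4]
ee_rot: [179.9, -0.0, 88.1]
force: [0.1, -0.2, -2.0]
gripper_width: 51.0
gripper_force: 25.0
```

>>> step_arm(plan=[0, 0, 0.1, 0, 0, 0, 0, 0, 0.1, 0, 0, 0, 0, 0, 0, 0, 0, 0])

```text
time_s: 15.75
ee_pos: [495.6, 193.9, 35.3]
ee_rot: [179.9, -0.0, 88.1]
force: [-0.1, 0.2, -0.7]
gripper_width: 50.5
gripper_force: 25.0
```

>>> step_arm(plan=[0, 0, 0.1, 0, 0, 0, 0, 0, 0, 0, 0, 0])

```text
time_s: 15.92
ee_pos: [495.6, 194.0, 35.2]
ee_rot: [179.9, -0.0, 88.1]
force: [-1.2, -0.8, 8.2]
gripper_width: 50.7
gripper_force: 25.0
```

Contact is felt, so I'm releasing the jar and backing straight up.

>>> step_arm(plan=[0, 0, -0.1, 0, 0, 0, 0, 0, 0, 0, 0, 0, 0, 0, 0, 0, 0, 0, 0, 0, 0, 0, 0, 0, 0, 0, 0, 0, 0, 0], hand=7.5)

```text
time_s: 16.33
ee_pos: [495.1, 193.8, 34.8]
ee_rot: [-180.0, 0.0, 88.1]
force: [0.7, -0.1, 0.7]
gripper_width: 74.5
gripper_force: 0.0
```

>>> step_arm(plan=[0, 0, -0.5, 0, 0, 0, 0, 0, -1.5, 0, 0, 0, 0, 0, -2.5, 0, 0, 0, 0, 0, -3, 0, 0, 0, 0, 0, -3, 0, 0, 0])

```text
time_s: 16.75
ee_pos: [494.7, 193.6, 141.0]
ee_rot: [-179.9, 0.0, 88.1]
force: [-0.1, -0.3, -0.4]
gripper_width: 75.0
gripper_force: 0.0
```

>>> step_arm(plan=[-3, 0, -3, 0, 0, 0, -3.5, 0, -3, 0, 0, 0, -3.5, 0, -2, 0, 0, 0, -2, 0, 0, 0, 0, 0, 0, 0, 0, 0, 0, 0])

```text
time_s: 17.17
ee_pos: [491.7, 74.7, 218.5]
ee_rot: [179.8, 0.1, 87.9]
force: [0.1, 0.3, -0.6]
gripper_width: 74.7
gripper_force: 0.0
```

Run:
```python
from h import *
s=sensors.state(); print(s['ee_pos'],s['force'],s['time_s'])
a=cam('top')['img'][110:260,200:440,::-1]; b=cam('scene')['img'][130:280,170:410,::-1]
cv2.imwrite('pics/f7.png',cv2.resize(np.vstack([a,b]),None,fx=1.95,fy=1.95,interpolation=cv2.INTER_CUBIC))
```

```text
[491.66459501  74.72508165 218.4701642 ] [ 0.08498139  0.30659175 -0.55797694] 17.1667
```

View pics/f7.png

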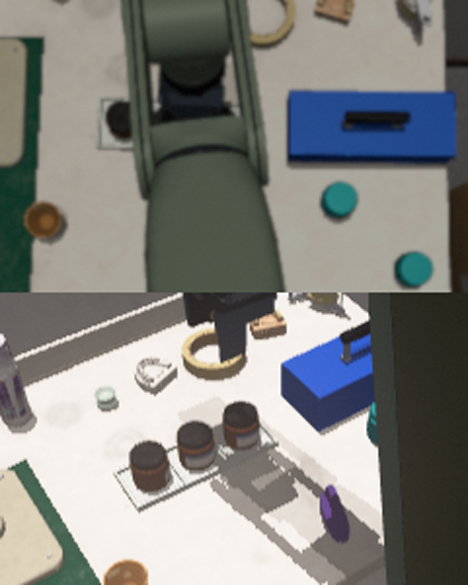

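All three jars stand upright in their cells, at (150,465), (196,443) and (240,424). The cover stands upright on the bench, and the robot is clear.

```bash
python3 -c "
from workcell import env; print(env.job_done())"
```

```text
the job is handed in; nothing more can be done
None
```

The job is done and handed in at about 17 s: the cover stands upright on the free bench, the loose jar is upright in the empty cell, and both stored jars are still standing; the hand-in call returned no verdict.

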